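# Lock the bunk-bed guard rail with its hitch pin

### The arm

A 7-joint arm with a two-finger parallel gripper is mounted at the origin on the work surface. World frame = base frame: x ahead of the robot, y to its left, z up, the work surface at z = 0. Lengths are in m, angles in rad, forces in N, time in s.
With the tool pointing down it reaches from about 0.425 to 0.95 m from the base axis. Payload 16.7 kg.
Tool frame: the origin (TCP) lies on the mounting face of the last link; the fingertips stand 199 mm ahead of it and the grasp point (between the pads) lies 180 mm ahead of it (arm.pinch_z is the distance from the TCP to the grasp point, in m); z points along the fingers, y is the direction in which the jaws open and shut (so a half turn about z gives the same grasp; the last joint's range is limited). The gripper opens to 94 mm and grips with 3 to 60 N. Pads are 16 mm wide; open, the fingers measure 119 mm over their backs; the gripper's body (75 mm by 177 mm) begins 78 mm behind the grasp point.
Start: joints at [-1.456, 0.426, 0.074, 1.606, -0.034, 1.111, -0.067], TCP at [0.177, 0.651, 0.405] pointing down, gripper open.
Joint ranges: [-2.85, 2.85], [-0.5, 2.14], [-1.23, 1.37], [0.21, 2.46], [-1.02, 4.16], [0.16, 2.05], [-2.73, 2.73]. Speed limits (rad/s): [1.89, 1.89, 2.39, 2.39, 3.01, 3.01, 3.01].

### API

Orientations are given as a unit quaternion [x, y, z, w].
In Python, from cell import monitor, viewer, finish_job, arm gives the robot as it stands.
- The arm moves only by the tool arm_command, never from a script. Its argument "plan" is a list of rows, each a list of 5 numbers: the shift along the tool's x, y, z in mm, then the turn about the tool's z in rad, then the closure, from 0 (fully open) to 1 (shut). In form: [[x, y, z, twist, hand], ...]. A call has 1 to 12 rows; each row shifts and turns the commanded pose from where the row before left it, along the tool's axes as they then stand; what a row does not reach is not made up. A row lasts 1/12 s, in which the tool goes at most 41.7 mm and 7.16 degrees, less where a joint would pass 70% of its speed; a pose out of reach is approached as far as the arm can. A call is refused whole if a number of a shift passes 41.7 or a number of a turn 0.125, either way. A call with a gripper value outside its range is refused whole. The fingers move at their own pace and stop on an object; the grip force is fixed at half the most. Time passes only in rows, so rows that do not move let the fingers close. It gives the time, the measured TCP pose, the force and the opening at its end, in the units of the state.
- monitor.read_state(): the state, without advancing time (a new reading comes with each control period).
- viewer.get_image(name): name is "scene" or "top"; returns a dict with "img" (420x560x3 uint8, red, green, blue), "z_map" (420x560 float32, m along the optical axis (not along the pixel's ray), 0 where there is no reading), "mtx" (3x3 intrinsics, pixels), "dist" ([k1, k2, p1, p2, k3] as OpenCV has them; the pictures are not rectified), "rvec" (rotation vector, rad) and "tvec" (3), from world to camera coordinates, as OpenCV has them. Camera axes: x right, y down, z forward; pixel columns grow to the right and rows downward; lengths in m; the calibration is good to about 2 mm. A picture is of the moment at which its call begins.
- finish_job(): hands the job in, once; it reports no verdict.
The state is a dict: "time_s": time; "joint_pos": joint angles; "qd": joint speeds; "joint_efforts": joint torques, N m; "position": TCP position; "tcp_rot": TCP orientation; "wrist_force": force on the tool from outside, world axes, zero at the start; "torque": the same for the moment, N m; "opening": finger opening in m.
Only numpy, scipy, OpenCV 4.12 (cv2) and the standard library are available. Lean on these libraries where they do the work, as an engineer would, in place of code of your own. Each camera call takes 0.05 s, during which the arm holds its last target. There are 200 camera calls.

### The job

Take the hitch pin with the red grip out of its wooden block and push it down through the cross hole near the free end of the green guard-rail tube until its collar is fully home on the tube, feeling gently for the hole because the rail has end play. Then swing the pin's sprung wire loop (yellow tab) down over the tube's black end cap until it has snapped past the cap's lip and hangs straight down around the tube, and let go. Force nothing (press no harder than about 30 N) and leave the mug, the jar and the flask alone.

Things in the scene. Friction and masses are not known exactly. Their poses are not given: they have to be found in the camera images.
- bracket: Fixed grey bracket holding the green 25 x 25 mm guard-rail tube level along its x. Origin: on the desk below the middle position of the tube's cross hole; x to the tube's free, black-capped end, z up. Tube underside 60 mm, top 85 mm up. Two clamps (48 mm wide, tops 91 mm) hold the tube behind x = -40 mm; ahead of that only the 8 mm high base plate lies under it, ending at x = 0.
- hole_mid (a point): Middle position of the mouth of the upright cross hole, on the tube's top centre line; axes as the bracket's. Hole 11.5 mm across, right through, 1 mm chamfer. End play: the rail and its hole start anywhere up to 14 mm either way along x from here (stops at 15 mm); this point does not follow. The rail is stiff: about 10 N along x slides it.
- cap_mid (a point): Centre of the free end face of the black end cap with the rail at mid play (it shifts with the end play): 29 mm beyond the hole, 72.5 mm up. The cap is as wide as the tube; its lower edge is bevelled (6 mm along, 7.5 mm high) down to a lip standing 1.5 mm below the tube's underside, 18 to 23 mm beyond the hole.
- park: Fixed wooden block, 64 x 64 x 46 mm high, with an upright 12 mm hole, 42 mm deep, in which the pin stands at the start. Origin: centre of its underside.
- pin: Hitch pin, about 0.09 kg, upright. Origin: on its axis at the underside of the collar (20 mm across), which rests on the block at the start and on the tube's top at the end. z up to the red grip, x to the side where the loop hinges: point it along the bracket's x (within 5 degrees) to close the loop. Below: 10 mm rod, 36 mm long. Above the collar: steel lug to z = 12 mm, 24 mm wide in y.
- pin_tip (a point): Centre of the pin's lower tip, 36 mm below its origin. The last 9 mm taper from 10 to 6 mm across.
- pin_grip (a point): Middle part of the red grip, 30 mm above the pin's origin, on its axis. The grip is square, 16 x 16 mm with faces across the pin's x and y, from 12 to 42 mm above the origin.
- loop_hinge (a point): Middle of the loop's hinge axis, which lies along the pin's y, 9 mm along x and 8 mm along z from the pin's origin (8 mm above the tube's top once seated).
- loop (a joint): Swing of the brass wire loop about its hinge: 0 = level, straight out along the pin's x; negative = tilted up; 1.57 rad = straight down, closed (stop at 1.60). Stays where left (light friction), polished. Sprung: the wire stretches outward from the hinge up to 8 mm, 1.2 N per mm. Passing the cap's lip takes about 4 mm of stretch, some 4 to 10 N at the bar; past it the wire relaxes.
- loop_bar (a point): Middle of the loop's cross bar. The loop is a U of 4 mm wire: two arms at y = -18 and 18 mm of the pin, 35.5 mm from hinge to bar centre. Closed, the bar lies across under the tube and the arms run down beside it, 3.5 mm clear of its sides.
- mug: White mug, 76 mm wide, 90 mm high, bystander. Origin: centre of its underside.
- jar: Amber jar with white lid, 72 mm wide, 110 mm high, bystander. Origin: centre of its underside.
- flask: White flask, 90 mm wide, 240 mm high, bystander. Origin: centre of its underside.
- tab_end (a point): Middle of the free end of the loop's yellow push tab (14 mm wide, 3 mm thick). The tab starts at the cross bar and runs square to the loop: its end is 43 mm from the hinge along the arms and 38 mm square to them: standing up while the loop is level; with the loop closed it points level along x, 43 mm below and 38 mm beyond the hinge, clear of the cap, and can be pressed down or in.
There are look-alikes about, which are no part of the job. Leave any blue look-alike of the pin alone.

How it is judged:
By the outcome, as a careful person would: the job done as asked, in the order asked, and still so for the second after the job is handed in, with the robot touching nothing.
It also fails if it takes over 72 s, if anything falls off the work surface, if the arm or the gripper's body presses on something with over 40 N, if the wrist force passes 120 N, or if a joint passes its speed limit or range.

## Working session

There is one attempt and no reset: what is moved stays moved. The work goes in short steps, Python scripts to look and compute and a tool call to move; the robot and the scene stay as the last step left them, time stands still between calls to the robot, and variables do not carry over. Pictures are saved under pics/ and viewed, about 8 in all and at most 12, crops included, and the job is handed in when it is done.

Besides the shell and the picture viewer there is one more tool, called in YAML: its name, and indented under it one key for each argument. arm_command: Moves the arm, as the interface text tells. Its arguments: {"type":"object","properties":{"plan":{"type":"array","items":{"type":"array","items":{"type":"number"}}}},"required":["plan"]}

```bash
mkdir -p pics; cat > h.py <<'E'
import numpy as np, cv2
from cell import monitor, viewer, finish_job, arm
from scipy.spatial.transform import Rotation as R
def grab(n):
    d=viewer.get_image(n); np.savez('pics/%s.npz'%n,**d); return d
def load(n): return dict(np.load('pics/%s.npz'%n))
def save(d,fn,crop=None,s=1):
    im=d['img'][:,:,::-1]
    if crop: u0,v0,u1,v1=crop; im=im[v0:v1,u0:u1]
    cv2.imwrite('pics/'+fn,cv2.resize(im,None,fx=s,fy=s,interpolation=cv2.INTER_CUBIC))
def ray(d,u,v):
    p=cv2.undistortPoints(np.array([[[u,v]]],float),d['mtx'],d['dist'])[0,0]
    M=cv2.Rodrigues(d['rvec'])[0]; return M,d['tvec'].ravel(),np.array([p[0],p[1],1])
def px(d,u,v,z=None):
    "world point at pixel from depth, or on plane z"
    M,t,r=ray(d,u,v); c=-M.T@t; w=M.T@r
    if z is None:
        k=d['z_map'][int(round(v)),int(round(u))]
    else: k=(z-c[2])/w[2]
    return c+k*w
def proj(d,P): return cv2.projectPoints(np.atleast_2d(np.array(P,float)),d['rvec'],d['tvec'],d['mtx'],d['dist'])[0][:,0]
def st():
    s=monitor.read_state(); return s
E
python3 - <<'E'
from h import *
a=grab('scene');b=grab('top')
im=np.hstack([a['img'],b['img']])
save(a,'s0.png',s=1.4);save(b,'t0.png',s=1.4)
s=st();print(s, arm.pinch_z)
E
```

```text
{'time_s': 0.1, 'joint_pos': array([-1.45547369,  0.42664988,  0.07384614,  1.60652035, -0.0340808 ,
        1.11082295, -0.0671283 ]), 'qd': array([-0.0005161 , -0.00204345, -0.00161951, -0.0011284 ,  0.00065766,
        0.00096078, -0.00181472]), 'joint_efforts': array([ 8.34203587e-03, -9.37462306e+01,  3.67696971e+00, -4.55030930e+01,
       -4.85047570e-02,  1.68910279e-02,  8.04854585e-05]), 'position': array([0.17664007, 0.65130614, 0.40406838]), 'tcp_rot': array([ 1.32046744e-01,  9.91243326e-01, -5.70094535e-04, -2.92108210e-05]), 'wrist_force': array([-0.7011893 , -0.33635066, -0.36695027]), 'torque': array([0.0073424 , 0.00811364, 0.04273434]), 'opening': 0.09428766971922853} 0.1804
```

View pics/s0.png

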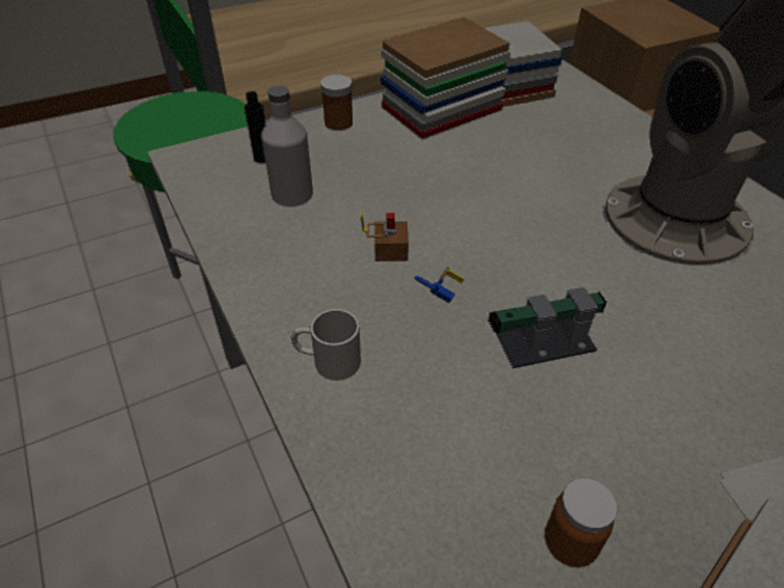

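View pics/t0.png

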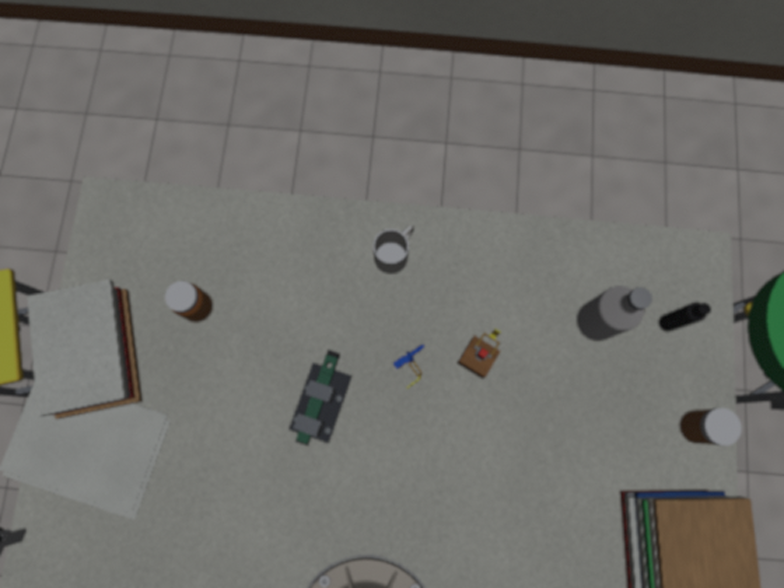

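Candidates (1.4× picture pixels): the red-grip pin standing in the wooden block, scene (391,222) / top (484,352); the blue look-alike lying on the desk, scene (438,288) / top (408,357). I choose the red one. The only green tube is at scene (550,312) / top (318,395), with its black cap at the far end, top (333,355). Next, a close crop of both.

```bash
python3 - <<'E'
from h import *
a=load('scene');b=load('top')
def c(d,u0,v0,w=80,h=75,s=5): return cv2.resize(d['img'][v0:v0+h,u0:u0+w,::-1],None,fx=s,fy=s,interpolation=cv2.INTER_CUBIC)
im=np.vstack([np.hstack([c(a,245,140,80,60),c(a,340,195,100,60)[:, :400]]),np.hstack([c(b,310,225,80,60),c(b,195,240,80,80)[:300*1+0]])]) if 0 else np.vstack([np.hstack([c(a,245,140,80,60),c(a,342,195,80,60)]),np.hstack([c(b,310,225,80,60),c(b,195,240,80,60)])])
cv2.imwrite('pics/c0.png',np.clip(im*1.6,0,255).astype('uint8'))
# depth clusters
def cloud(d,u0,v0,u1,v1):
    return np.array([np.r_[px(d,u,v),u,v,d['img'][v,u]] for v in range(v0,v1) for u in range(u0,u1) if d['z_map'][v,u]>0])
for n,d,box in (('park s',a,(250,145,300,190)),('park t',b,(318,228,368,278))):
    P=cloud(d,*box); 
    red=P[(P[:,5]>1.8*P[:,6])&(P[:,5]>1.8*P[:,7])&(P[:,5]>70)]
    print(n,'red',len(red),red[:,:5].mean(0).round(3))
    yel=P[(P[:,5]>1.8*P[:,7])&(P[:,6]>1.5*P[:,7])&(P[:,5]>70)]
    print('yel',yel[:,:5].round(3)[:20])
    w=P[(abs(P[:,2]-.046)<.006)]
    if len(w)>5: print('blocktop',len(w),cv2.minAreaRect((w[:,:2]*1000).astype('f4')))
for n,d,box in (('rail s',a,(345,200,437,262)),('rail t',b,(200,245,255,320))):
    P=cloud(d,*box)
    g=P[(abs(P[:,2]-.085)<.006)&(P[:,6]>1.15*P[:,5])]
    print(n,len(g),cv2.minAreaRect((g[:,:2]*1000).astype('f4')),g[:,2].mean())
    g=P[(abs(P[:,2]-.009)<.005)]
    print(' base',len(g),cv2.minAreaRect((g[:,:2]*1000).astype('f4')))
E
```

```text
park s red 24 [ 5.660e-01 -1.850e-01  8.800e-02  2.785e+02  1.535e+02]
yel [[ 6.10e-01 -2.18e-01  8.50e-02  2.58e+02  1.52e+02]
 [ 6.14e-01 -2.14e-01  8.60e-02  2.57e+02  1.53e+02]
 [ 6.11e-01 -2.16e-01  8.30e-02  2.58e+02  1.53e+02]
 [ 6.15e-01 -2.13e-01  8.40e-02  2.57e+02  1.54e+02]
 [ 6.13e-01 -2.12e-01  8.40e-02  2.58e+02  1.54e+02]
 [ 6.18e-01 -2.06e-01  8.60e-02  2.57e+02  1.55e+02]
 [ 5.65e-01 -1.78e-01  8.70e-02  2.80e+02  1.55e+02]
 [ 5.84e-01 -2.18e-01  5.20e-02  2.67e+02  1.59e+02]
 [ 5.83e-01 -2.13e-01  5.50e-02  2.68e+02  1.59e+02]
 [ 5.80e-01 -2.13e-01  5.40e-02  2.69e+02  1.59e+02]
 [ 5.77e-01 -2.13e-01  5.20e-02  2.70e+02  1.59e+02]
 [ 5.74e-01 -2.14e-01  5.00e-02  2.71e+02  1.59e+02]
 [ 5.74e-01 -2.08e-01  5.50e-02  2.72e+02  1.59e+02]
 [ 5.70e-01 -2.09e-01  5.30e-02  2.73e+02  1.59e+02]
 [ 5.68e-01 -2.08e-01  5.30e-02  2.74e+02  1.59e+02]
 [ 5.44e-01 -2.00e-01  4.90e-02  2.83e+02  1.59e+02]
 [ 5.39e-01 -2.04e-01  4.40e-02  2.84e+02  1.59e+02]
 [ 5.38e-01 -2.00e-01  4.70e-02  2.85e+02  1.59e+02]
 [ 5.35e-01 -1.99e-01  4.70e-02  2.86e+02  1.59e+02]
 [ 5.31e-01 -2.02e
[... 1208 characters left out ...]
-01  5.10e-02  3.53e+02  2.41e+02]
 [ 5.96e-01 -1.70e-01  4.50e-02  3.38e+02  2.43e+02]]
blocktop 419 ((572.7899169921875, -189.66957092285156), (64.47056579589844, 83.66738891601562), 62.84739685058594)
rail s 484 ((451.22418212890625, 141.36343383789062), (40.306724548339844, 190.48550415039062), 76.69801330566406) 0.08422477592338429
 base 1069 ((423.52520751953125, 120.30574798583984), (172.11700439453125, 213.41607666015625), 62.79856491088867)
rail t 375 ((446.6479187011719, 138.06393432617188), (25.270811080932617, 182.01522827148438), 76.36280822753906) 0.08365946037331422
 base 758 ((458.4864501953125, 146.50315856933594), (218.08139038085938, 160.51687622070312), 6.286044120788574)
```

View pics/c0.png

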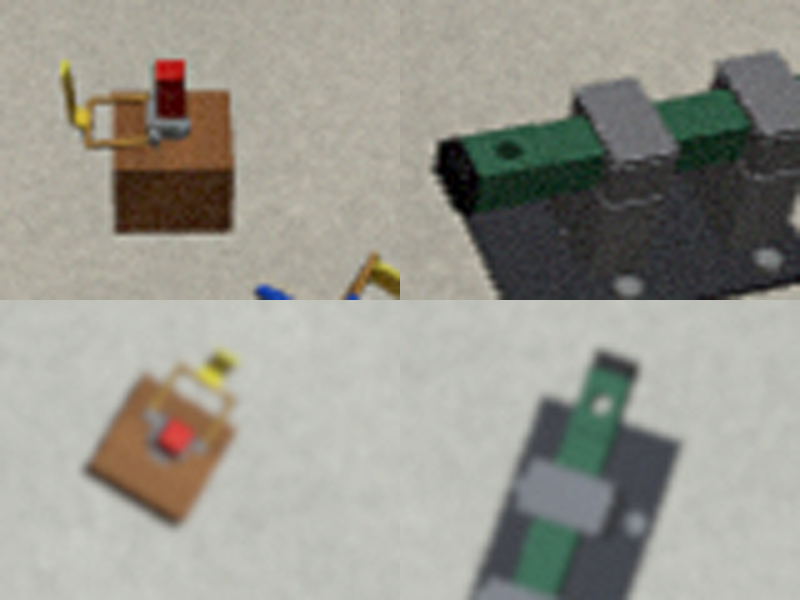

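```bash
cat >> h.py <<'E'
def cp(x,y,u0,v0,s=5): return ((x+.5)/s-.5+u0,(y+.5)/s-.5+v0)
E
python3 - <<'E'
from h import *
from scipy.optimize import least_squares
a=load('scene');b=load('top')
f=lambda *t: np.round(t,4)
print('pin s',px(a,*cp(170,70,245,140),.088).round(4),'t',px(b,*cp(176,137,310,225),.088).round(4))
# pin: loop corners s(90,98),(90,143); t(182,65),(235,100); lug ends
obs=[(a,(0,0,.042),cp(170,70,245,140)),(b,(0,0,.042),cp(176,136,310,225)),
 ]
def loop(q,l,y,sq=0): return (.009+l*np.cos(q)+sq*np.sin(q),y,.008-l*np.sin(q)+sq*np.cos(q))
def res(p):
    x,y,w,q=p; r=[]
    M=R.from_euler('z',w).as_matrix()
    for d,P,uv in [(a,(0,0,.042),cp(170,70,245,140)),(b,(0,0,.042),cp(176,134,310,225)),
       (a,loop(q,.0355,.018),cp(90,98,245,140)),(a,loop(q,.0355,-.018),cp(90,143,245,140)),
       (b,loop(q,.0355,.018),cp(180,67,310,225)),(b,loop(q,.0355,-.018),cp(233,98,310,225)),
       (a,loop(q,.043,0,.038),cp(66,63,245,140)),(b,loop(q,.043,0,.038),cp(225,53,310,225))]:
        r+=list(proj(d,M@np.array(P)+[x,y,.046])[0]-uv)
    return np.array(r)
# left/right assignment: test both
for s in [1]:
    o=least_squares(res,[.566,-.186,-.5,0]); print('pin',o.x.round(4),o.fun.round(1))
h1=px(a,*cp(510-400,150,342,195),.085);h2=px(b,*cp(602-400,405-300,195,240),.085);print('hole',h1.round(4),h2.round(4))
# cap top corners in top
print('cap far top edge t', px(b,*cp(600-400,50,195,240),.085).round(4),px(b,*cp(638-400,62,195,240),.085).round(4))
# tube axis from green in top/scene
for n,d,box in (('s',a,(345,200,437,262)),('t',b,(200,245,255,320))):
    Q=np.array([px(d,u,v,.085)[:2] for v in range(box[1],box[3]) for u in range(box[0],box[2]) if d['img'][v,u,1]>1.25*d['img'][v,u,0] and abs(px(d,u,v)[2]-.0845)<.006])
    l=cv2.fitLine(Q.astype('f4'),cv2.DIST_L2,0,1e-4,1e-4).ravel(); l[:2]*=np.sign(l[0])
    e=np.array([.5,l[3]+l[1]/l[0]*(.5-l[2])])
    print(n,'yaw',np.arctan2(l[1],l[0]).round(4),'y at x=.5',e[1].round(4), 'ext',np.sort((Q-e)@l[:2])[[0,-1]].round(4))
E
```

```text
pin s [ 0.5666 -0.1837  0.088 ] t [ 0.565  -0.1853  0.088 ]
pin [ 0.5652 -0.1849 -0.5006  0.0701] [ 0.2 -0.4 -0.1  0.5 -0.8  8.9 -0.2 -8.8 -0.  -0.5 -0.2  0.1  0.1  0.4
  0.3  0.8]
hole [0.514  0.1231 0.085 ] [0.5132 0.1203 0.085 ]
cap far top edge t [0.544  0.1249 0.085 ] [0.5392 0.1028 0.085 ]
s yaw -0.2355 y at x=.5 0.1288 ext [-0.1448  0.0458]
t yaw -0.2295 y at x=.5 0.1252 ext [-0.145   0.0342]
```

```bash
cat >> h.py <<'E'
def go(*wps):
    "each wp: grasp-point x,y,z, tool-x heading; prints tool shifts(mm)+twist leg by leg"
    s=st(); p=s['position']+np.array([0,0,-arm.pinch_z]); M=R.from_quat(s['tcp_rot']).as_matrix()
    h=np.arctan2(M[1,0],M[0,0]); tz=M[:,2]
    p=s['position']+arm.pinch_z*tz
    print('t',round(s['time_s'],2),'grasp',(p*1000).round(1),'head',h.round(3),'tilt',tz.round(4),'F',s['wrist_force'].round(1),'T',s['torque'].round(2),'open',round(s['opening']*1000,1),'q7',s['joint_pos'][6].round(2))
    for w in wps:
        d=(np.array(w[:3])-p)*1000; tx=np.array([np.cos(h),np.sin(h)]); ty=np.array([np.sin(h),-np.cos(h)])
        dh=(w[3]-h+np.pi)%(2*np.pi)-np.pi
        print('  shift',np.round([d[:2]@tx,d[:2]@ty,-d[2]],1),'then twist',round(-dh,3))
        p=np.array(w[:3]); h=w[3]
E
python3 - <<'E'
from h import *
b=load('top')
for n,u,v,z in (('flask',598,320,.03),('flasktop',640,298,.24),('mug',391,250,.05),('jar',181,296,.11)): print(n,px(b,u/1.4,v/1.4,z).round(3))
H=np.pi-.5
go((.46,.33,.224,np.pi-.24),(.566,-.185,.20,H),(.566,-.185,.079,H))
E
```

```text
flask [ 0.666 -0.437  0.03 ]
flasktop [ 0.668 -0.439  0.24 ]
mug [0.774 0.019 0.05 ]
jar [0.622 0.431 0.11 ]
t 0.1 grasp [176.6 651.1 223.7] head 2.877 tilt [-2.0e-04 -1.1e-03 -1.0e+00] F [-0.7 -0.3 -0.4] T [0.01 0.01 0.04] open 94.3 q7 -0.07
  shift [-3.576e+02 -2.357e+02 -3.000e-01] then twist -0.025
  shift [-225.4 -475.    24. ] then twist 0.26
  shift [  0.   0. 121.] then twist -0.0
```

arm_command:
  plan:
    - [-29.8,-19.6,0,0,0.3]
    - [-29.8,-19.6,0,0,0.3]
    - [-29.8,-19.6,0,0,0.3]
    - [-29.8,-19.6,0,0,0.3]
    - [-29.8,-19.6,0,0,0.3]
    - [-29.8,-19.6,0,0,0.3]
    - [-29.8,-19.6,0,0,0.3]
    - [-29.8,-19.6,0,0,0.3]
    - [-29.8,-19.6,0,0,0.3]
    - [-29.8,-19.6,0,0,0.3]
    - [-29.8,-19.6,0,0,0.3]
    - [-29.8,-19.6,0,0,0.3]

```text
time_s: 1.1
position: [0.461, 0.3293, 0.4046]
tcp_rot: [0.132, 0.991, -0.0, -0.0]
wrist_force: [0.3, 0.4, 1.0]
opening: 0.0657
```

arm_command:
  plan:
    - [-16,-34,2,0,0.3]
    - [-16,-34,2,0,0.3]
    - [-16,-34,2,0,0.3]
    - [-16,-34,2,0,0.3]
    - [-16,-34,2,0,0.3]
    - [-16,-34,2,0,0.3]
    - [-16,-34,2,0,0.3]
    - [-16,-34,2,0,0.3]
    - [-16,-34,2,0,0.3]
    - [-16,-34,2,0,0.3]
    - [-16,-34,2,0,0.3]
    - [-16,-34,2,0,0.3]

```text
time_s: 2.1
position: [0.5386, -0.115, 0.3806]
tcp_rot: [0.132, 0.991, 0.0, -0.0]
wrist_force: [0.3, 0.1, 0.5]
opening: 0.0657
```

```bash
python3 - <<'E'
from h import *
H=np.pi-.5
go((.566,-.185,.16,H),(.566,-.185,.079,H))
E
```

```text
t 2.1 grasp [ 538.6 -115.   200.2] head 2.877 tilt [-1.e-04  1.e-04 -1.e+00] F [0.3 0.1 0.5] T [ 0.07 -0.05 -0.01] open 65.7 q7 1.55
  shift [-44.8 -60.4  40.2] then twist 0.235
  shift [ 0.  0. 81.] then twist -0.0
```

arm_command:
  plan:
    - [-15,-20,13,0,0.3]
    - [-15,-20,13,0,0.3]
    - [-15,-20.4,14,0,0.3]
    - [0,0,0,0.12,0.3]
    - [0,0,0,0.115,0.3]
    - [0,0,0,0,0.3]

```text
time_s: 2.6
position: [0.5662, -0.1837, 0.34]
tcp_rot: [0.251, 0.968, -0.0, -0.001]
wrist_force: [0.5, 0.2, 0.1]
opening: 0.0656
```

```bash
python3 - <<'E'
from h import *
H=np.pi-.5
go((.566,-.185,.0805,H))
a=grab('scene');b=grab('top')
c=lambda d,u0,v0,w=80,h=60,s=5: cv2.resize(d['img'][v0:v0+h,u0:u0+w,::-1],None,fx=s,fy=s,interpolation=cv2.INTER_CUBIC)
cv2.imwrite('pics/c1.png',np.clip(1.6*np.vstack([c(a,235,105,100,90),c(b,310,205,100,90)]).astype(float) if 0 else 1.6*np.hstack([c(a,245,110,80,100),c(b,310,200,80,100)]).astype(float),0,255).astype('uint8'))
E
```

```text
t 2.6 grasp [ 565.9 -183.8  159.6] head 2.635 tilt [-1.5e-03 -3.0e-04 -1.0e+00] F [0.5 0.2 0.1] T [-0.02  0.01  0.02] open 65.6 q7 1.51
  shift [-0.6 -1.  79.1] then twist -0.007
```

View pics/c1.png

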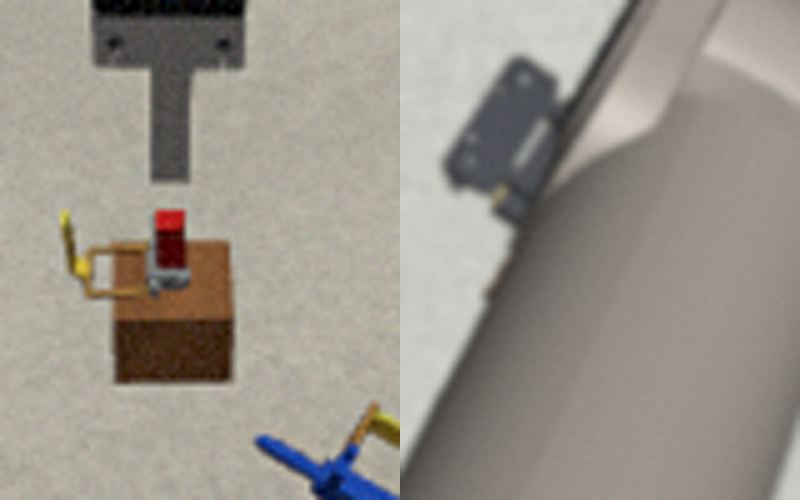

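The scene half shows the fingers (170,180) squarely above the red grip (170,215), with the jaws along the pin's y and the loop and tab clear at (75,265). The arm blocks the top view. Descending.

arm_command:
  plan:
    - [0,-1,20,0,0.3]
    - [0,0,20,0,0.3]
    - [0,0,20,0,0.3]
    - [0,0,12,0,0.3]
    - [0,0,6,0,0.3]
    - [0,0,0,0,0.3]

```text
time_s: 3.2
position: [0.5657, -0.1839, 0.2619]
tcp_rot: [0.246, 0.969, -0.0, -0.001]
wrist_force: [-0.8, 0.5, -0.9]
opening: 0.0658
```

arm_command:
  plan:
    - [0,0,0,0,0.6]
    - [0,0,0,0,0.7]
    - [0,0,0,0,1]
    - [0,0,0,0,1]
    - [0,0,0,0,1]
    - [0,0,0,0,1]
    - [0,0,0,0,1]

```text
time_s: 3.78
position: [0.5659, -0.1841, 0.2629]
tcp_rot: [0.247, 0.969, 0.0, 0.0]
wrist_force: [0.2, -1.2, 0.2]
opening: 0.0224
```

```bash
python3 - <<'E'
from h import *
go((.566,-.185,.0805,np.pi-.5))
E
```

```text
t 3.78 grasp [ 565.9 -184.1   82.5] head 2.642 tilt [ 2.e-04 -0.e+00 -1.e+00] F [ 0.2 -1.2  0.2] T [-0.01  0.03  0.01] open 22.4 q7 1.58
  shift [-0.5 -0.7  2. ] then twist 0.0
```

arm_command:
  plan:
    - [0,0,0,0,1]
    - [0,0,0,0,1]
    - [0,0,0,0,1]
    - [0,0,0,0,1]

```text
time_s: 4.12
position: [0.5658, -0.1845, 0.2627]
tcp_rot: [0.247, 0.969, -0.0, -0.0]
wrist_force: [-0.9, -3.5, 0.1]
opening: 0.0165
```

arm_command:
  plan:
    - [0,0,-6,0,1]
    - [0,0,-10,0,1]
    - [0,0,-15,0,1]
    - [0,0,-20,0,1]
    - [0,0,-25,0,1]
    - [0,0,-25,0,1]
    - [0,0,-20,0,1]
    - [0,0,-8,0,1]
    - [0,0,0,0,1]

```text
time_s: 4.87
position: [0.5662, -0.184, 0.3939]
tcp_rot: [0.247, 0.969, 0.001, 0.002]
wrist_force: [0.1, 0.0, -1.3]
opening: 0.0161
```

```bash
python3 - <<'E'
from h import *
H=np.pi-.235
go((.5136,.1217,.212,H))
E
```

```text
t 4.87 grasp [ 566.8 -184.   213.5] head 2.642 tilt [ 3.3e-03  3.0e-04 -1.0e+00] F [ 0.1  0.  -1.3] T [-0.03 -0.01 -0.01] open 16.1 q7 1.49
  shift [193.1 242.9   1.5] then twist -0.264
```

arm_command:
  plan:
    - [12,15,0,0,1]
    - [19,24,0,0,1]
    - [22,27.7,0,0,1]
    - [22,27.7,0,0,1]
    - [22,27.7,0,0,1]
    - [22,27.7,0,0,1]
    - [22,27.7,0,0,1]
    - [22,27.7,0,0,1]
    - [18,22.7,0,0,1]
    - [12,15,0,0,1]
    - [0,0,0,0,1]

```text
time_s: 5.78
position: [0.5117, 0.1261, 0.3904]
tcp_rot: [0.245, 0.97, -0.0, -0.001]
wrist_force: [-0.7, 0.6, -1.4]
opening: 0.0155
```

arm_command:
  plan:
    - [0,0,0,-0.09,1]
    - [0,0,0,-0.09,1]
    - [0,0,0,-0.084,1]
    - [0,0,8,0,1]
    - [0,0,10,0,1]
    - [0,0,10,0,1]
    - [0,0,0,0,1]
    - [0,0,0,0,1]

```text
time_s: 6.45
position: [0.5126, 0.1214, 0.3625]
tcp_rot: [0.118, 0.993, -0.001, -0.001]
wrist_force: [-0.7, -0.7, -0.9]
opening: 0.0159
```

```bash
python3 - <<'E'
from h import *
go((.5136,.1217,.180,np.pi-.235))
a=grab('scene');b=grab('top')
c=lambda d,u0,v0,w=80,h=60,s=5: cv2.resize(d['img'][v0:v0+h,u0:u0+w,::-1],None,fx=s,fy=s,interpolation=cv2.INTER_CUBIC)
cv2.imwrite('pics/c2.png',np.clip(1.6*np.hstack([c(a,325,160,80,90),c(b,195,220,80,90)]).astype(float),0,255).astype('uint8'))
E
```

```text
t 6.45 grasp [512.3 121.2 182.1] head 2.904 tilt [-0.0019 -0.0011 -1.    ] F [-0.7 -0.7 -0.9] T [0.01 0.   0.04] open 15.9 q7 1.1
  shift [-1.1  0.8  2.1] then twist -0.002
```

View pics/c2.png

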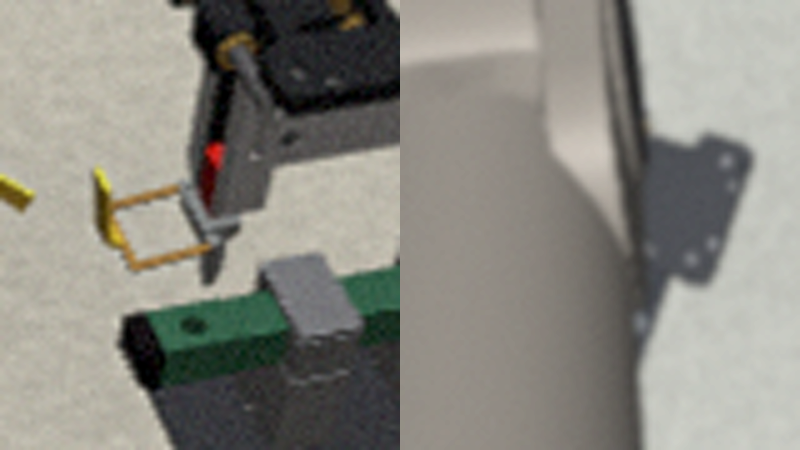

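The pin hangs upright with its tip at (208,280), and the hole is at (195,325) in the scene half. The loop points along the tube. I'll compare the two in the same camera.

```bash
python3 - <<'E'
from h import *
a=load('scene')
t=np.array(cp(207,281,325,160)); h=cp(195,325,325,160)
print('tip seen',t,'pred',proj(a,(.5123,.1212,.110)),'hole',h, px(a,*h,.085), 'pred hole px',proj(a,(.5136,.1217,.085)))
q=px(a,*t,.110);print('tip by cam',q,'offset hole-tip',px(a,*h,.085)-q)
# dark centroid of hole
im=a['img'].astype(int);g=im[220:232,355:372]
print(g.sum(2))
E
```

```text
tip seen [366.  215.8] pred [[365.31398337 216.08642886]] hole (363.6, 224.6) [0.51397919 0.12309545 0.085     ] pred hole px [[363.37516426 224.13225029]]
tip by cam [0.51046095 0.12118147 0.11      ] offset hole-tip [ 0.00351824  0.00191397 -0.025     ]
[[345 342 330 327 322 336 329 297 252 237 178 169 150 141 157 144 146]
 [346 335 272 240 199 171 157 146 133 148 135 131 130 127 144 140 148]
 [166 157 151 145 140 133 129 130 130 139 131 148 136 134 142 130 148]
 [125 150 134 151 136 143 132 104  88 110 127 142 151 148 140 140 147]
 [124 144 141 142 142 145  82  52  69  70  71 136 136 147 147 139 135]
 [ 88 138 162 147 132 155  83  70  69  40  71 102 136 145 140 138 145]
 [ 44 129 153 149 136 148 127 102  68  74  85 139 141 147 146 141 141]
 [  0  83 138 150 151 157 149 149 158 143 139 157 140 146 151 148 125]
 [ 50  48 127 149 148 153 149 143 148 151 143 129 102  96 102  77  63]
 [ 36  19  93 139 144 151 134 105 105  85  83  68  71  55  73  55  70]
 [ 38   6  30  96  82  60  66  58  44  73  70  67  60  66  60  68  56]
 [  8  26   0  72  62  64  67  44  69  60  74  77  73  60  44  71  70]]
```

arm_command:
  plan:
    - [-1.4,1.4,6,0,1]
    - [0,0,6,0,1]
    - [0,0,6,0,1]
    - [0,0,2,0,1]
    - [0,0,2,0,1]
    - [0,0,2,0,1]
    - [0,0,0,0,1]

```text
time_s: 7.13
position: [0.5145, 0.1226, 0.3393]
tcp_rot: [0.118, 0.993, -0.0, -0.0]
wrist_force: [-0.7, 0.1, -1.7]
opening: 0.0157
```

arm_command:
  plan:
    - [0,0,1.5,0,1]
    - [0,0,1.5,0,1]
    - [0,0,1.5,0,1]
    - [0,0,0,0,1]

```text
time_s: 7.47
position: [0.5145, 0.1226, 0.3349]
tcp_rot: [0.118, 0.993, -0.0, -0.0]
wrist_force: [-0.1, 0.6, -0.5]
opening: 0.0159
```

```bash
python3 - <<'E'
from h import *
go((.514,.1222,.1213,np.pi-.235))
E
```

```text
t 7.47 grasp [514.5 122.6 154.5] head 2.906 tilt [-2.e-04 -1.e-04 -1.e+00] F [-0.1  0.6 -0.5] T [ 0.01 -0.01 -0.04] open 15.9 q7 1.12
  shift [ 0.4 -0.5 33.2] then twist -0.001
```

arm_command:
  plan:
    - [0,0,2,0,1]
    - [0,0,2,0,1]
    - [0,0,0,0,1]

```text
time_s: 7.72
position: [0.5145, 0.1226, 0.3308]
tcp_rot: [0.118, 0.993, -0.0, -0.0]
wrist_force: [-0.7, -0.6, -1.8]
opening: 0.016
```

arm_command:
  plan:
    - [0,0,2,0,1]
    - [0,0,2,0,1]
    - [0,0,0,0,1]

```text
time_s: 7.97
position: [0.5146, 0.1225, 0.3269]
tcp_rot: [0.118, 0.993, -0.0, 0.0]
wrist_force: [0.2, -0.7, -1.6]
opening: 0.0155
```

arm_command:
  plan:
    - [0,0,3,0,1]
    - [0,0,3,0,1]
    - [0,0,3,0,1]
    - [0,0,3,0,1]
    - [0,0,0,0,1]

```text
time_s: 8.38
position: [0.5146, 0.1225, 0.3146]
tcp_rot: [0.118, 0.993, -0.0, -0.0]
wrist_force: [2.1, -1.8, -2.8]
opening: 0.0156
```

arm_command:
  plan:
    - [0,0,3,0,1]
    - [0,0,3,0,1]
    - [0,0,3,0,1]
    - [0,0,0,0,1]

```text
time_s: 8.72
position: [0.5145, 0.1225, 0.3056]
tcp_rot: [0.118, 0.993, -0.0, -0.0]
wrist_force: [2.5, -1.7, -3.1]
opening: 0.0161
```

arm_command:
  plan:
    - [0,0,1,0,1]
    - [0,0,1,0,1]
    - [0,0,1,0,1]
    - [0,0,0,0,1]

```text
time_s: 9.05
position: [0.5146, 0.1225, 0.3031]
tcp_rot: [0.118, 0.993, -0.0, 0.0]
wrist_force: [1.8, -2.7, -1.5]
opening: 0.016
```

arm_command:
  plan:
    - [0,0,0.7,0,1]
    - [0,0,0.7,0,1]
    - [0,0,0,0,1]

```text
time_s: 9.3
position: [0.5146, 0.1225, 0.3017]
tcp_rot: [0.118, 0.993, -0.0, 0.0]
wrist_force: [2.4, -2.6, -1.1]
opening: 0.0154
```

arm_command:
  plan:
    - [0,0,0.6,0,1]
    - [0,0,0,0,1]

```text
time_s: 9.47
position: [0.5146, 0.1225, 0.3015]
tcp_rot: [0.118, 0.993, 0.0, -0.0]
wrist_force: [-1.3, -2.4, 7.4]
opening: 0.0158
```

arm_command:
  plan:
    - [0,0,0.4,0,1]
    - [0,0,0,0,1]

```text
time_s: 9.63
position: [0.5147, 0.1225, 0.3014]
tcp_rot: [0.118, 0.993, 0.0, 0.0]
wrist_force: [-2.4, -4.0, 14.6]
opening: 0.0162
```

arm_command:
  plan:
    - [0,0,-0.6,0,1]
    - [0,0,0,0,0.8]
    - [0,0,0,0,0.6]
    - [0,0,0,0,0.4]
    - [0,0,0,0,0.4]
    - [0,0,0,0,0.4]
    - [0,0,0,0,0.4]

```text
time_s: 10.22
position: [0.5145, 0.1226, 0.3013]
tcp_rot: [0.118, 0.993, -0.0, -0.0]
wrist_force: [-0.1, 0.3, -0.7]
opening: 0.0489
```

arm_command:
  plan:
    - [0,0,-5,0,0.4]
    - [0,0,-10,0,0.4]
    - [0,0,-15,0,0.4]
    - [0,0,-20,0,0.4]
    - [0,0,-10,0,0.4]
    - [0,0,0,0,1]
    - [0,0,0,0,1]
    - [0,0,0,0,1]
    - [0,0,0,0,1]
    - [0,0,0,0,1]
    - [0,0,0,0,1]
    - [0,0,0,0,1]

```text
time_s: 11.22
position: [0.5146, 0.1226, 0.361]
tcp_rot: [0.118, 0.993, -0.0, -0.0]
wrist_force: [0.3, 0.2, -0.0]
opening: 0.0135
```

```bash
python3 - <<'E'
from h import *
go((.5146+.052*.9725,.1225-.052*.2329,.160+.019,np.pi-.235))
a=grab('scene')
save(a,'s3.png',(320,155,420,255),6)
d=a['img'];
E
```

```text
t 11.22 grasp [514.5 122.5 180.6] head 2.906 tilt [-6.e-04 -4.e-04 -1.e+00] F [ 0.3  0.2 -0. ] T [ 0.03 -0.02  0.06] open 13.5 q7 1.1
  shift [-52.1   0.1   1.6] then twist -0.001
```

View pics/s3.png

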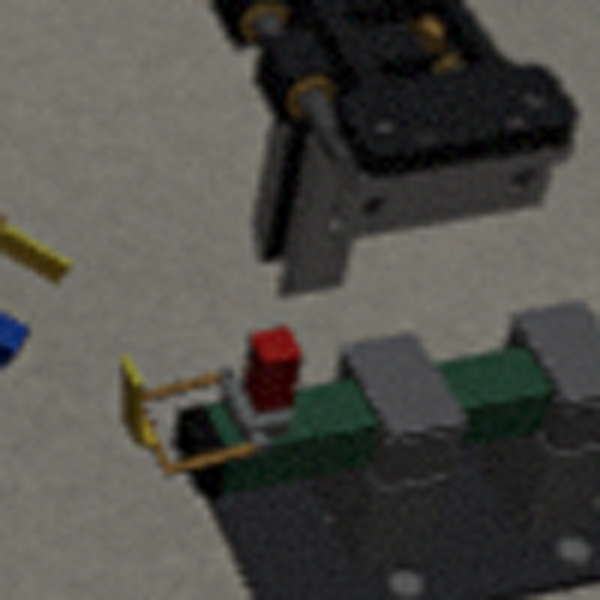

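The pin is seated with its collar on the tube, the grip at (272,370). The loop stands level over the cap, with the tab end at (128,360) and the bar corners at (145,395) and (168,468). I'll estimate the loop angle and the pin position from this.

```bash
python3 - <<'E'
from h import *
a=load('scene')
from scipy.optimize import least_squares
w=-.235;M=R.from_euler('z',w).as_matrix()
L=lambda q,l,y,sq=0: np.array((.009+l*np.cos(q)+sq*np.sin(q),y,.008-l*np.sin(q)+sq*np.cos(q)))
ob=[((0,0,.042),(273,335)),('n',(165,468)),('f',(145,395)),('t',(128,358))]
def res(p,vb=0):
    x,y,z,q=p;r=[]
    for k,c in ob:
        P={'n':L(q,.0355,.018),'f':L(q,.0355,-.018),'t':L(q,.043,0,.038)}.get(k,k) if isinstance(k,str) else np.array(k)
        r+=list(proj(a,M@P+[x,y,z])[0]-np.array(cp(*c,320,155,6)))
    return np.array(r+[ (z-.085)/.001,])
for sgn in (1,):
    o=least_squares(res,[.5146,.1225,.085,.07]);print(o.x.round(4),o.fun.round(2))
E
```

```text
[0.5127 0.1199 0.085  0.1156] [ 0.84 -0.02  0.48 -0.79 -1.83 -0.31  0.46  1.08 -0.01]
```

arm_command:
  plan:
    - [-10,0,0,0,1]
    - [-20,0,0,0,1]
    - [-17,0,0,0,1]
    - [-7,0,8,0,1]
    - [0,0,10,0,1]
    - [0,0,6,0,1]
    - [0,0,0,0,1]

```text
time_s: 11.85
position: [0.566, 0.11, 0.3352]
tcp_rot: [0.118, 0.993, -0.001, -0.002]
wrist_force: [-0.8, 0.0, -0.2]
opening: 0.001
```

arm_command:
  plan:
    - [0,0,3,0,1]
    - [0,0,3,0,1]
    - [0,0,3,0,1]
    - [0,0,3,0,1]
    - [0,0,0,0,1]

```text
time_s: 12.27
position: [0.5669, 0.11, 0.325]
tcp_rot: [0.118, 0.993, -0.0, -0.0]
wrist_force: [0.2, -0.1, 0.1]
opening: 0.0009
```

```bash
python3 - <<'E'
from h import *
go((.5146+.060*.9725,.1225-.060*.2329,.119+.019,np.pi-.235))
a=grab('scene')
save(a,'s4.png',(320,155,420,255),6)
E
```

```text
t 12.27 grasp [566.8 110.  144.6] head 2.906 tilt [-3.e-04 -1.e-04 -1.e+00] F [ 0.2 -0.1  0.1] T [ 0.02  0.   -0.01] open 0.9 q7 1.21
  shift [-6.3 -0.   6.6] then twist -0.001
```

View pics/s4.png

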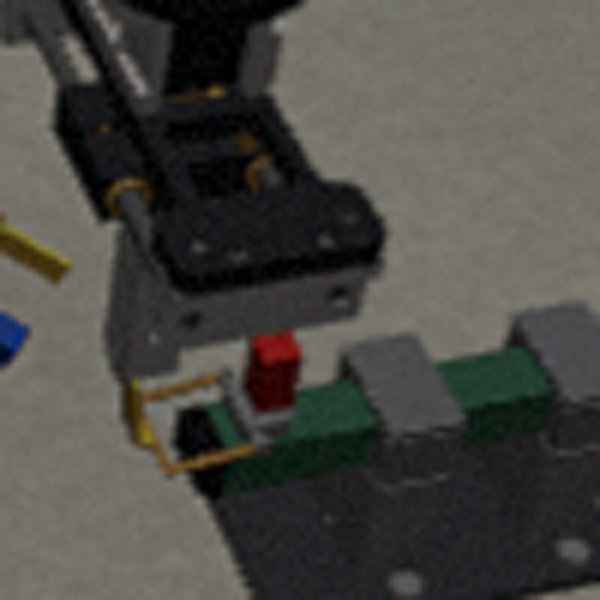

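```bash
python3 - <<'E'
from h import *
a=load('scene'); s=st(); M=R.from_quat(s['tcp_rot'])
c=np.array([.5146,.1225,.085]);Mb=R.from_euler('z',-.235)
for x,y in [(120,350),(145,368),(165,350),(190,340),(240,320),(300,320),(355,300),(345,325),(190,300),(270,280),(370,250),(300,230),(137,385),(275,345)]:
    p=px(a,*cp(x,y,320,155,6)); print((x,y),'tool mm',(M.inv().apply(p-s['position'])*1000).round(0),'pin mm',(Mb.inv().apply(p-c)*1000).round(0))
E
```

```text
(120, 350) tool mm [-11.   7. 179.] pin mm [65.  7. 61.]
(145, 368) tool mm [ -3.  12. 185.] pin mm [57. 12. 55.]
(165, 350) tool mm [-31.  82.  99.] pin mm [ 85.  82. 141.]
(190, 340) tool mm [-23.  81.  97.] pin mm [ 77.  81. 143.]
(240, 320) tool mm [-7. 80. 94.] pin mm [ 61.  80. 147.]
(300, 320) tool mm [13. 81. 97.] pin mm [ 41.  81. 143.]
(355, 300) tool mm [31. 81. 93.] pin mm [ 23.  81. 147.]
(345, 325) tool mm [ 149. -113.  326.] pin mm [ -96. -113.  -85.]
(190, 300) tool mm [-28.  86.  73.] pin mm [ 82.  86. 167.]
(270, 280) tool mm [-5. 89. 68.] pin mm [ 58.  89. 172.]
(370, 250) tool mm [25. 91. 61.] pin mm [ 28.  91. 180.]
(300, 230) tool mm [ 7. 80. 59.] pin mm [ 46.  80. 182.]
(137, 385) tool mm [ -2.   7. 200.] pin mm [56.  7. 40.]
(275, 345) tool mm [ 52.   1. 199.] pin mm [ 1.  1. 41.]
```

arm_command:
  plan:
    - [-2.1,0,4,0,1]
    - [-2.1,0,4,0,1]
    - [-1.4,0,4,0,1]
    - [-1.3,0,4,0,1]
    - [-1.3,0,4,0,1]
    - [-0.3,0,4,0,1]
    - [-0.3,0,4,0,1]
    - [0,0,0,0,1]

```text
time_s: 12.98
position: [0.5755, 0.1079, 0.2964]
tcp_rot: [0.118, 0.993, -0.0, -0.001]
wrist_force: [-0.7, 0.1, -0.2]
opening: 0.0004
```

arm_command:
  plan:
    - [-0.4,0,3,0,1]
    - [0,0,3.5,0,1]
    - [0.7,0,3.5,0,1]
    - [1,0,3.5,0,1]
    - [1,0,3.5,0,1]
    - [0.3,0,1,0,1]
    - [0,0,0,0,1]

```text
time_s: 13.57
position: [0.5729, 0.1085, 0.279]
tcp_rot: [0.118, 0.993, -0.0, -0.0]
wrist_force: [-0.9, -0.3, -0.7]
opening: 0.0006
```

```bash
python3 - <<'E'
from h import *
X=.060
go((.5146+X*.9725,.1225-X*.2329,.077+.019,np.pi-.235))
a=grab('scene')
save(a,'s5.png',(320,165,420,255),6)
E
```

```text
t 13.57 grasp [572.8 108.5  98.6] head 2.906 tilt [-6.e-04 -2.e-04 -1.e+00] F [-0.9 -0.3 -0.7] T [-0.02 -0.05  0.08] open 0.6 q7 1.25
  shift [-0.1  0.1  2.6] then twist -0.001
```

View pics/s5.png

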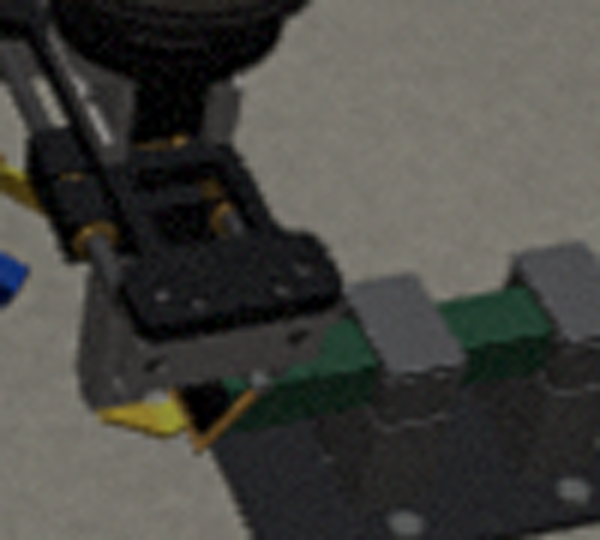

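The loop is swinging as planned: the bar is at (200,445) below the cap's top, with the tab (145,415) under the fingertip. No force yet. Continuing with small steps.

arm_command:
  plan:
    - [0.8,0,3,0,1]
    - [1,0,3,0,1]
    - [1,0,3,0,1]
    - [1.2,0,3,0,1]
    - [0,0,0,0,1]

```text
time_s: 14.03
position: [0.5689, 0.1095, 0.2667]
tcp_rot: [0.118, 0.993, -0.0, -0.0]
wrist_force: [0.0, -0.6, 0.9]
opening: 0.0002
```

arm_command:
  plan:
    - [1.3,0,2,0,1]
    - [1.3,0,2,0,1]
    - [1.4,0,2,0,1]
    - [0,0,0,0,1]

```text
time_s: 14.37
position: [0.5649, 0.1105, 0.2609]
tcp_rot: [0.118, 0.993, -0.0, -0.0]
wrist_force: [-0.2, -1.0, 0.0]
opening: 0.0006
```

arm_command:
  plan:
    - [1.5,0,2,0,1]
    - [1.5,0,2,0,1]
    - [0,0,0,0,1]

```text
time_s: 14.62
position: [0.562, 0.1112, 0.2569]
tcp_rot: [0.118, 0.993, -0.0, -0.0]
wrist_force: [-0.1, 0.3, -0.1]
opening: 0.0003
```

```bash
python3 - <<'E'
from h import *
X=.043
go((.5146+X*.9725,.1225-X*.2329,.049+.019,np.pi-.235))
a=grab('scene')
save(a,'s6.png',(320,175,400,255),7)
E
```

```text
t 14.62 grasp [561.9 111.1  76.5] head 2.906 tilt [-7.e-04 -2.e-04 -1.e+00] F [-0.1  0.3 -0.1] T [-0.01  0.04  0.01] open 0.3 q7 1.25
  shift [5.6 0.1 8.5] then twist -0.001
```

View pics/s6.png

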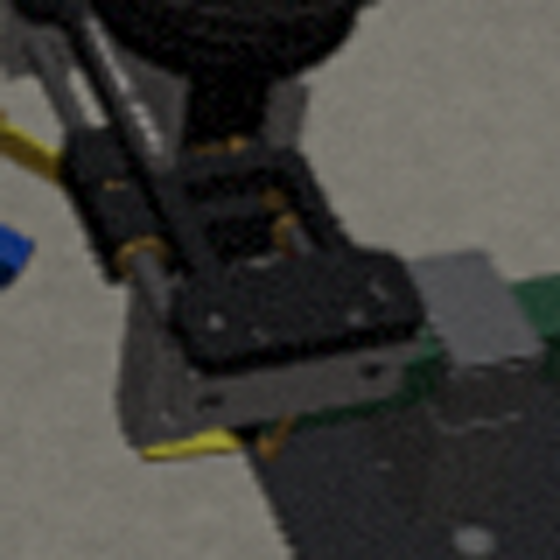

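The tab (145–235, 447) is still right under the fingertip and the wire arm (275,440) runs down beside the tube. Continuing.

arm_command:
  plan:
    - [1.5,0,2,0,1]
    - [1.5,0,2,0,1]
    - [0,0,0,0,1]

```text
time_s: 14.92
position: [0.5591, 0.1119, 0.2529]
tcp_rot: [0.118, 0.993, -0.0, -0.0]
wrist_force: [0.2, 0.4, 0.2]
opening: 0.0008
```

arm_command:
  plan:
    - [1,0,1.5,0,1]
    - [0,0,1,0,1]
    - [0,0,0,0,1]

```text
time_s: 15.17
position: [0.5584, 0.112, 0.2507]
tcp_rot: [0.118, 0.993, -0.0, -0.0]
wrist_force: [-0.3, 0.1, 0.4]
opening: 0.0002
```

arm_command:
  plan:
    - [0,0,1,0,1]
    - [0,0,0,0,1]

```text
time_s: 15.33
position: [0.5586, 0.112, 0.2498]
tcp_rot: [0.118, 0.993, -0.0, -0.0]
wrist_force: [0.1, -0.1, 0.0]
opening: 0.0004
```

arm_command:
  plan:
    - [0,0,1,0,1]
    - [0,0,0,0,1]

```text
time_s: 15.5
position: [0.5586, 0.112, 0.2488]
tcp_rot: [0.118, 0.993, -0.0, -0.0]
wrist_force: [-1.1, 0.7, 2.1]
opening: 0.0003
```

arm_command:
  plan:
    - [0,0,1,0,1]
    - [0,0,0,0,1]

```text
time_s: 15.67
position: [0.5585, 0.112, 0.2478]
tcp_rot: [0.118, 0.993, -0.0, -0.0]
wrist_force: [-1.0, 0.3, 1.8]
opening: 0.0003
```

arm_command:
  plan:
    - [0,0,1,0,1]
    - [0,0,0,0,1]

```text
time_s: 15.83
position: [0.5585, 0.112, 0.2468]
tcp_rot: [0.118, 0.993, -0.0, -0.0]
wrist_force: [-0.7, -0.0, 2.8]
opening: 0.0006
```

```bash
python3 - <<'E'
from h import *
go()
a=grab('scene')
save(a,'s7.png',(320,175,400,255),7)
E
```

```text
t 15.83 grasp [558.5 112.   66.4] head 2.906 tilt [-2.e-04 -0.e+00 -1.e+00] F [-0.7 -0.   2.8] T [0.06 0.22 0.03] open 0.6 q7 1.25
```

View pics/s7.png

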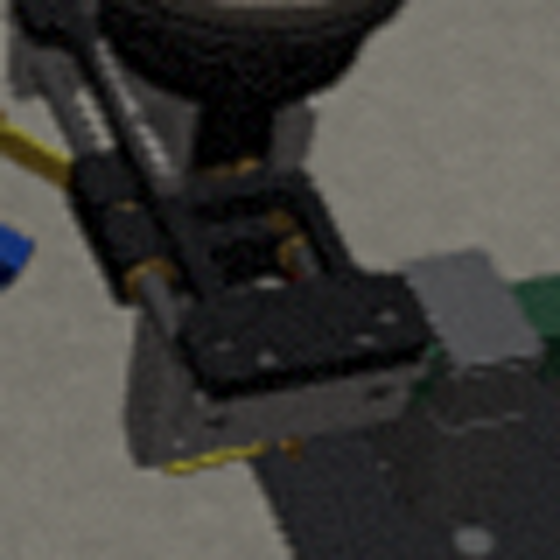

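Force now builds at about 1.2 N/mm with the tab level, which matches a closed loop stretching against its stop. Back off and look.

arm_command:
  plan:
    - [0,0,-3,0,1]
    - [-4,0,-6,0,1]
    - [-4,0,-15,0,1]
    - [0,0,-25,0,1]
    - [0,0,-30,0,1]
    - [0,0,-30,0,1]
    - [0,-25,-25,0,1]
    - [0,-35,0,0,1]
    - [0,-35,0,0,1]
    - [0,-35,0,0,1]
    - [0,-35,0,0,1]
    - [0,-25,0,0,1]

```text
time_s: 16.88
position: [0.521, -0.0778, 0.3818]
tcp_rot: [0.119, 0.993, -0.0, 0.0]
wrist_force: [-0.2, -0.4, 0.5]
opening: 0.0004
```

```bash
python3 - <<'E'
from h import *
go()
a=grab('scene');b=grab('top')
c=lambda d,u0,v0,w,h,s: cv2.resize(d['img'][v0:v0+h,u0:u0+w,::-1],None,fx=s,fy=s,interpolation=cv2.INTER_CUBIC)
cv2.imwrite('pics/c8.png',np.clip(1.7*np.hstack([c(a,330,190,50,60,8),c(b,210,230,50,60,8)]).astype(float),0,255).astype('uint8'))
M=R.from_euler('z',-.235).as_matrix()
for q in (1.2,1.4,1.57):
    P=[(M@np.array((.009+l*np.cos(q)+s*np.sin(q),y,.008-l*np.sin(q)+s*np.cos(q)))+[.5146,.1225,.085]) for l,y,s in ((.043,0,.038),(.0355,.018,0),(.0355,-.018,0))]
    print(q,((proj(a,P)-[330,190]+.5)*8-.5).round(0).tolist(),((proj(b,P)-[210,230]+.5)*8-.5+[400,0]).round(0).tolist())
E
```

```text
t 16.88 grasp [521.2 -77.8 201.4] head 2.904 tilt [ 1.e-03 -2.e-04 -1.e+00] F [-0.2 -0.4  0.5] T [ 0.    0.   -0.01] open 0.4 q7 1.5
1.2 [[59.0, 362.0], [207.0, 400.0], [162.0, 307.0]] [[660.0, 91.0], [579.0, 178.0], [673.0, 210.0]]
1.4 [[77.0, 381.0], [230.0, 400.0], [183.0, 308.0]] [[656.0, 112.0], [573.0, 196.0], [667.0, 228.0]]
1.57 [[96.0, 393.0], [250.0, 398.0], [203.0, 305.0]] [[651.0, 132.0], [567.0, 212.0], [661.0, 244.0]]
```

View pics/c8.png

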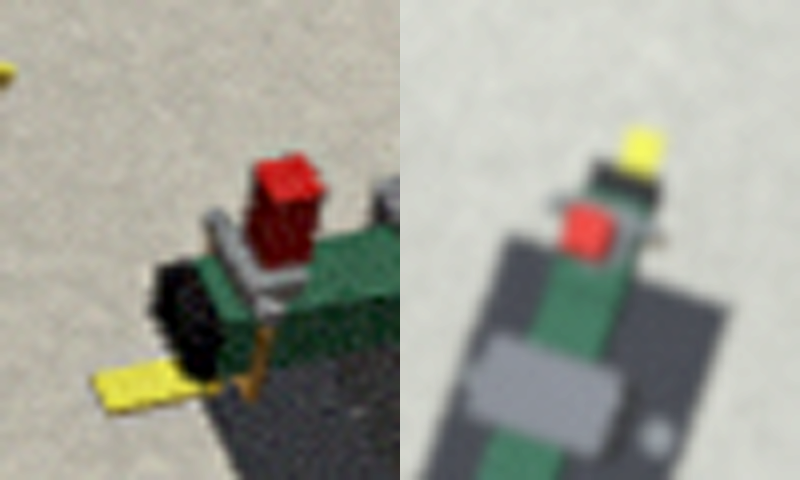

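In the last picture the near bar corner is at (248,395) and the tab end at (100,390). The predictions for 1.57 rad are (250,398) and (96,393), so the loop is closed. The collar is flush on the tube and the arm is clear.

```bash
python3 -c "
from h import *
print(finish_job())"
```

```text
the job is handed in; nothing more can be done
None
```

I moved the red-grip pin from the wooden block into the guard-rail's cross hole and closed its wire loop over the end cap. I handed the job in at about 17 s; it gave no verdict.

- **Pin:** It went into the hole on the first try with only a few newtons of side force. It came to rest at the height expected for a seated collar, and a final press reached about 15 N.
- **Loop:** I pressed the tab down with closed fingers. In the last pictures the bar and tab lie within a pixel or two of where a fully closed loop (1.57 rad) should put them.
- **Check that disagreed:** My force readings, taken between short moves, showed no clear peak as the loop passed the cap's lip. The snap is therefore inferred from the final pose and the soft push-back of about 3 N at the end of the stroke.
- **Surroundings:** The mug, jar, flask and blue look-alike were not approached. The arm ended in free air, touching nothing.

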